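# Switch on the orange charging bay with the stylus

### The job

The tablets in this training room charge from the black switch box with four coloured rockers. Take the stylus out of its wooden stand and with its tip press the orange rocker fully on, by pushing down its raised end (the end away from the robot); leave the other three rockers as they are and keep the gripper off the orange switch. Then put the stylus back upright in its stand, collar resting on the block, and let go.

Things in the scene. Friction and masses are not known exactly. Their poses are not given: they have to be found in the camera images.
- stylus: thick touch-screen stylus, 160 mm long, 50 g, standing tip down in the stand. Origin: centre of its flat black tip (8 mm diameter); z runs up the stylus. White lower part, widening to 16 mm diameter 38 mm above the tip; blue collar, 28 mm diameter, 6 mm thick, underside 70 mm above the tip; blue round grip above it, 16 mm diameter, 76 to 160 mm above the tip
- stand: fixed wooden block, 80 x 80 x 80 mm, on a thin black foot 86 mm square; origin at the centre of its underside on the table, z up. A round hole of 24 mm diameter runs straight down through its centre from the top. The stylus hangs in it by its collar, its tip then 10 mm above the table
- orange_switch: grey frame 54 x 36 x 12 mm (x, y, z) round the orange rocker; origin: centre of the frame's underside, on top of the fixed black switch box (130 x 210 mm, top 35 mm above the table). x points across the row, away from the robot; y along the row of four like switches, 40 mm apart: orange, blue, green, white in any order. The box is turned up to 20 degrees
- orange_rocker (a joint): tilt of the orange cap, 44 x 26 x 8 mm, about an axis along y through its middle, 16 mm above the switch's origin. 0 = off: +x half (with white line) raised, its top 25 mm above that origin at x = +16 mm. 0.56 rad = fully on: +x half down, its top there 15.5 mm up. Starts off, stays where it is left; needs about 2.5 N down at x = +16 mm
- blue_rocker (a joint): tilt of the blue rocker, same build as the orange one, 0 = off to 0.56 rad = on; it starts on (+x end down) and is to stay so
- green_rocker (a joint): tilt of the green rocker, same build as the orange one, 0 = off to 0.56 rad = on; it starts on (+x end down) and is to stay so
- white_rocker (a joint): tilt of the white rocker, same build as the orange one, 0 = off to 0.56 rad = on; it starts off (+x end raised) and is to stay so

How it is judged:
By the outcome, as a careful person would: the job done as asked, in the order asked, and still so for the second after the job is handed in, with the robot touching nothing.
It also fails if it takes over 45 s, if anything falls off the work surface, if the arm or the gripper's body presses on something with over 40 N, if the wrist force passes 120 N, or if a joint passes its speed limit or range.

### The arm

A 7-joint arm with a two-finger parallel gripper is mounted at the origin on the work surface. World frame = base frame: x ahead of the robot, y to its left, z up, the work surface at z = 0. Lengths are in m, angles in rad, forces in N, time in s.
With the tool pointing down it reaches from about 0.4 to 0.85 m from the base axis. Payload 10.4 kg.
Tool frame: the origin (TCP) lies on the centre line of the jaws, within the pads' length; the fingertips stand 11 mm ahead of it and the grasp point (between the pads) lies 8 mm behind it; z points along the fingers, y is the direction in which the jaws open and shut (so a half turn about z gives the same grasp; the last joint's range is limited). The gripper opens to 87 mm and grips with 3 to 60 N. Pads are 19 mm wide; open, the fingers measure 117 mm over their backs; the gripper's body (75 mm by 190 mm) begins 51 mm behind the grasp point.
Start: joints at [-1.261, 0.332, -0.065, 1.46, 0.022, 1.35, -0.088], TCP at [0.204, 0.591, 0.234] pointing down, gripper open.
Joint ranges: [-2.6, 2.6], [-0.5, 2.12], [-1.47, 1.34], [0.16, 2.42], [-1.27, 4.41], [0.06, 2.06], [-2.6, 2.6]. Speed limits (rad/s): [2.22, 2.22, 2.79, 2.79, 3.14, 3.14, 3.14].

### API

Orientations are given as a rotation vector (axis times angle).
In Python, from rig import arm gives the robot as it stands. The module is installed in compiled form; this text tells all that it offers.
- The arm moves only by the tool play_rows, never from a script. Its argument "motion" is text: rows parted by semicolons, each of 7 numbers parted by spaces: the turn, a rotation vector about the tool's x, y, z in rad, then the shift along the tool's x, y, z in m, then the opening, from 0 (shut) to 1 (fully open). A call has 1 to 12 rows; each row shifts and turns the commanded pose from where the row before left it, along the tool's axes as they then stand; what a row does not reach is not made up. A row lasts 1/12 s, in which the tool goes at most 41.7 mm and 7.16 degrees, less where a joint would pass 70% of its speed; a pose out of reach is approached as far as the arm can. A call with a gripper value outside its range is refused whole. The fingers move at their own pace and stop on an object; the grip force is fixed at half the most. Time passes only in rows, so rows that do not move let the fingers close. It gives the time, the measured TCP pose, the force and the opening at its end, in the units of the state.
- arm.read_state(): the state, without advancing time (a new reading comes with each control period).
- arm.capture(name): name is "side" or "top" or "wrist"; returns a dict with "image" (420x560x3 uint8, blue, green, red), "fx", "fy", "cx", "cy" (pixels), "k1" (the pictures are not rectified: a ray, as slopes to the right and down, at radius r is drawn at 1 + k1 r^2 times it, then the intrinsics apply), "world_to_cam" (4x4, takes a point from world to camera coordinates). Camera axes: x right, y down, z forward; pixel columns grow to the right and rows downward; lengths in m; the calibration is good to about 2 mm. A picture is of the moment at which its call begins. There is no depth.
- arm.finish_job(): hands the job in, once; it reports no verdict.
The state is a dict: "time": time; "joint_pos": joint angles; "joint_velocities": joint speeds; "tau": joint torques, N m; "position": TCP position; "eef_rot": TCP orientation; "wrist_force": force on the tool from outside, world axes, zero at the start; "wrist_torque": the same for the moment, N m; "finger_gap": opening from 0.0 (shut) to 1.0 (fully open).
Only numpy, scipy, OpenCV 4.12 (cv2) and the standard library are available. Lean on these libraries where they do the work, as an engineer would, in place of code of your own. Each camera call takes 0.05 s, during which the arm holds its last target.

## Working session

There is one attempt and no reset: what is moved stays moved. The work goes in short steps, Python scripts to look and compute and a tool call to move; the robot and the scene stay as the last step left them, time stands still between calls to the robot, and variables do not carry over. Pictures are saved under pics/ and viewed, and the job is handed in when it is done.

Besides the shell and the picture viewer there is one more tool, called after ">>>" as name(argument=value, ...), one argument or row to a line, values as JSON. play_rows: Moves the arm, as the interface text tells. Its arguments: {"type":"object","properties":{"motion":{"type":"string"}},"required":["motion"]}

```bash
mkdir -p pics
cat > h.py <<'E'
import numpy as np, cv2, pickle
from rig import arm
from scipy.spatial.transform import Rotation as R
def cap(name,fn):
    c=arm.capture(name); cv2.imwrite('pics/'+fn+'.png',c['image']); pickle.dump(c,open('pics/'+fn+'.pkl','wb')); return c
def load(fn): return pickle.load(open('pics/'+fn+'.pkl','rb'))
def proj(c,P):
    P=np.atleast_2d(P); W=np.array(c['world_to_cam']); q=P@W[:3,:3].T+W[:3,3]
    s=q[:,:2]/q[:,2:]; r2=(s**2).sum(1,keepdims=True); s=s*(1+c['k1']*r2)
    return s*[c['fx'],c['fy']]+[c['cx'],c['cy']]
def ray(c,uv):
    d=(np.array(uv,float)-[c['cx'],c['cy']])/[c['fx'],c['fy']]; s=d.copy()
    for _ in range(50): s=d/(1+c['k1']*(s@s))
    W=np.array(c['world_to_cam']); Rm=W[:3,:3]; o=-Rm.T@W[:3,3]; v=Rm.T@np.array([s[0],s[1],1]); return o,v
def atz(c,uv,z):
    o,v=ray(c,uv); return o+v*(z-o[2])/v[2]
E
python3 - <<'E'
from h import *
for n in ['side','top','wrist']:
    c=cap(n,n+'0'); W=np.array(c['world_to_cam']); print(n,c['fx'],c['cx'],c['cy'],c['k1'],(-W[:3,:3].T@W[:3,3]).round(3),W[2,:3].round(2))
s=arm.read_state(); print(s)
E
```

```text
side 525.5934180615301 274.87803429901334 215.99605274078073 0.05775511109323481 [0.333 0.615 0.449] [ 0.3  -0.8  -0.53]
top 523.6164548582913 274.6669723066904 202.17414166074104 -0.0229179804482031 [0.52  0.013 0.846] [ 0.06  0.03 -1.  ]
wrist 327.7256280891895 276.7467253131486 206.47097611773978 0.02412016279630096 [0.124 0.619 0.384] [ 0.29 -0.1  -0.95]
{'time': 0.15, 'joint_pos': array([-1.26056407,  0.33271317, -0.06471938,  1.46071496,  0.02160544,
        1.34989859, -0.08850323]), 'joint_velocities': array([ 0.00108351, -0.00185315,  0.00047146, -0.00315961,  0.00026227,
        0.00228176, -0.00048062]), 'tau': array([ 7.94641146e-04, -6.23627830e+01,  2.45427957e-02, -3.90142822e+01,
       -6.13969658e-02,  3.70578293e-02,  1.03632922e-04]), 'position': array([0.20410323, 0.59045154, 0.23296117]), 'eef_rot': array([-5.20329957e-01, -3.09807080e+00,  1.61833749e-03]), 'wrist_force': array([ 0.11269407, -0.04215213,  0.25866949]), 'wrist_torque': array([ 0.02956085, -0.01248087, -0.00173861]), 'finger_gap': 1.001435453583597}
```

View pics/side0.png

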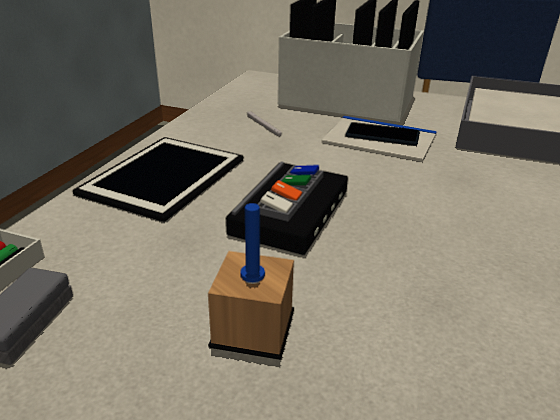

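View pics/top0.png

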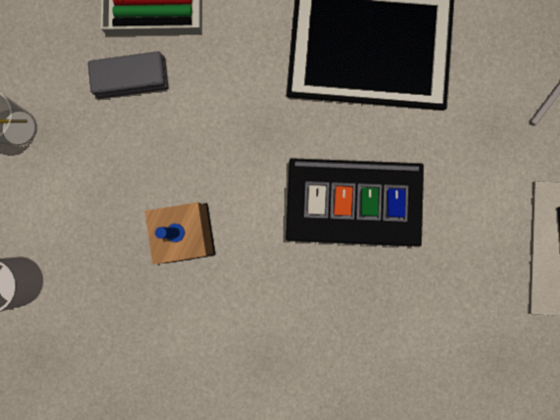

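View pics/wrist0.png

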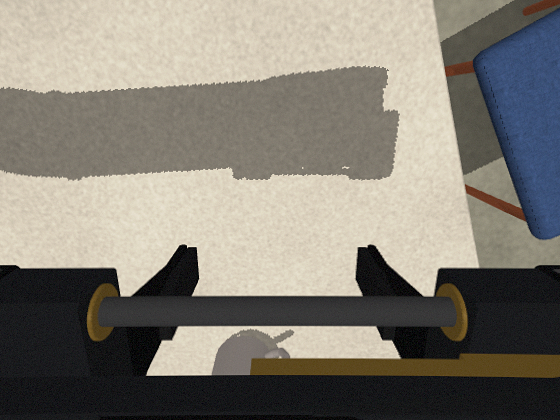

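The side and top views show the wooden stand with the stylus (top view about (177,233)). The box has, from left to right, white, orange (344,200), green and blue. I'll zoom in to measure.

Run:
```python
from h import *
c=load('top0'); im=c['image']
a=cv2.resize(im[195:271,135:225],None,fx=6,fy=6,interpolation=cv2.INTER_CUBIC)
b=cv2.resize(im[150:255,280:430],None,fx=5,fy=5,interpolation=cv2.INTER_CUBIC)
cv2.imwrite('pics/za.png',a);cv2.imwrite('pics/zb.png',b)
s=load('side0')['image']; cv2.imwrite('pics/zs.png',cv2.resize(s[155:365,200:360],None,fx=2.8,fy=2.8,interpolation=cv2.INTER_CUBIC))
cv2.imwrite('pics/zs2.png',cv2.resize(s[150:260,220:360],None,fx=5,fy=5,interpolation=cv2.INTER_CUBIC))
```

```text
(no output)
```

View pics/za.png

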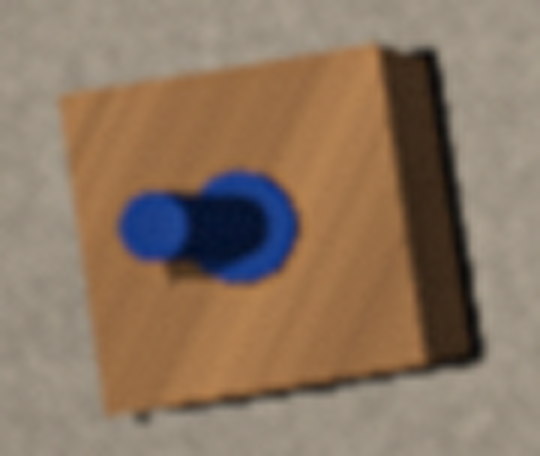

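View pics/zb.png

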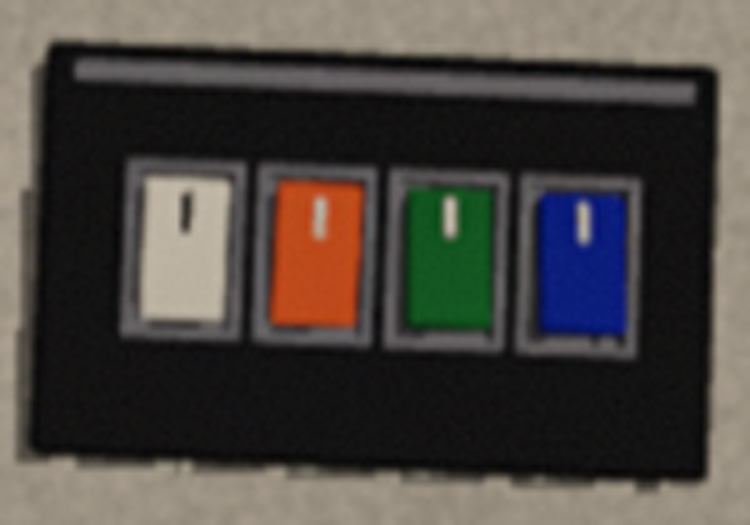

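View pics/zs.png

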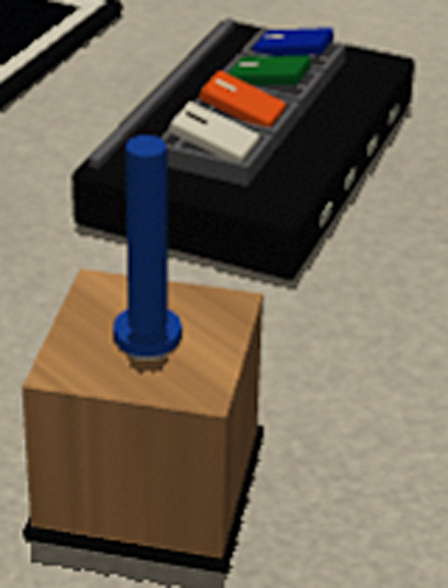

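View pics/zs2.png

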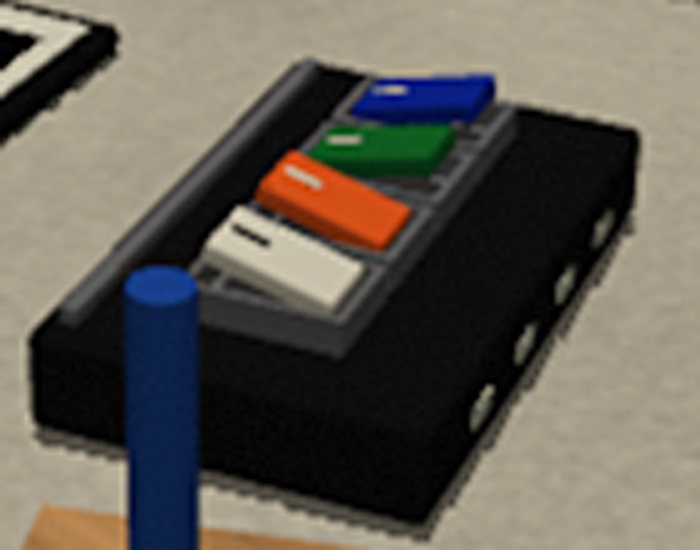

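```bash
cat > m.py <<'E'
from h import *
c=load('top0'); s=load('side0')
f=lambda p,x0,y0,k:(x0+(p[0]+.5)/k-.5,y0+(p[1]+.5)/k-.5)
print('stand top'); 
P=[atz(c,f(p,135,195,6),.08) for p in [(62,97),(380,45),(430,365),(105,413)]]
P=np.array(P);print(P.round(4),P.mean(0).round(4),[np.linalg.norm(P[i]-P[i-1]).round(4) for i in range(4)])
print('collar top c',atz(c,f((240,226),135,195,6),.086).round(4)); print('stylus top c',atz(c,f((155,226),135,195,6),.170).round(4))
print('side: stand top')
P=[atz(s,f(p,200,155,2.8),.08) for p in [(80,270),(263,296),(227,416),(25,388)]]
P=np.array(P);print(P.round(4),P.mean(0).round(4),[np.linalg.norm(P[i]-P[i-1]).round(4) for i in range(4)])
print('collar', atz(s,f((148,330),200,155,2.8),.086).round(4),'top',atz(s,f((147,147),200,155,2.8),.170).round(4),atz(s,f((162,287),220,150,5),.170).round(4))
print('box')
P=np.array([atz(c,f(p,280,150,5),.035) for p in [(50,45),(716,70),(705,480),(35,452)]]);print(P.round(4),P.mean(0).round(4),[np.linalg.norm(P[i]-P[i-1]).round(4) for i in range(4)])
# frames outer corners z=.047
for n,q in dict(white=[(127,158),(247,162),(240,342),(121,337)],orange=[(259,164),(378,168),(372,347),(252,342)],green=[(391,168),(510,173),(503,353),(383,348)],blue=[(522,174),(642,179),(636,358),(515,354)]).items():
    P=np.array([atz(c,f(p,280,150,5),.047) for p in q]); e=(P[0]+P[1]-P[2]-P[3]); print(n,P.mean(0).round(4),np.degrees(np.arctan2(e[1],e[0])).round(2),[np.linalg.norm(P[i]-P[i-1]).round(4) for i in range(4)])
E
python3 m.py
```

```text
stand top
[[0.5534 0.2291 0.08  ]
 [0.566  0.1503 0.08  ]
 [0.4877 0.1374 0.08  ]
 [0.4759 0.2174 0.08  ]] [0.5208 0.1835 0.08  ] [np.float64(0.0783), np.float64(0.0798), np.float64(0.0793), np.float64(0.0808)]
collar top c [0.5216 0.1832 0.086 ]
stylus top c [0.5214 0.1829 0.17  ]
side: stand top
[[0.564  0.1516 0.08  ]
 [0.4851 0.1394 0.08  ]
 [0.4727 0.2157 0.08  ]
 [0.5502 0.2297 0.08  ]] [0.518  0.1841 0.08  ] [np.float64(0.0794), np.float64(0.0798), np.float64(0.0773), np.float64(0.0787)]
collar [0.5176 0.186  0.086 ] top [0.5182 0.1845 0.17  ] [0.5185 0.1843 0.17  ]
box
[[ 0.6362  0.0152  0.035 ]
 [ 0.6274 -0.191   0.035 ]
 [ 0.5008 -0.1853  0.035 ]
 [ 0.5096  0.0202  0.035 ]] [ 0.5685 -0.0852  0.035 ] [np.float64(0.1267), np.float64(0.2063), np.float64(0.1267), np.float64(0.2057)]
white [ 0.5714 -0.0255  0.047 ] -2.4 [np.float64(0.0548), np.float64(0.0367), np.float64(0.0551), np.float64(0.0362)]
orange [ 0.5696 -0.0655  0.047 ] -2.58 [np.float64(0.0544), np.float64(0.0363), np.float64(0.0547), np.float64(0.0364)]
green [ 0.5679 -0.1054  0.047 ] -3.05 [np.float64(0.055), np.float64(0.0362), np.float64(0.0549), np.float64(0.0363)]
blue [ 0.566  -0.1453  0.047 ] -2.91 [np.float64(0.0549), np.float64(0.0364), np.float64(0.0545), np.float64(0.0366)]
```

```bash
cat >> h.py <<'E'
def st(target=None):
    s=arm.read_state(); M=R.from_rotvec(s['eef_rot']).as_matrix()
    print('t',round(s['time'],2),'pos',np.round(s['position'],4),'gap',round(float(s['finger_gap']),3),'F',np.round(s['wrist_force'],2),'T',np.round(s['wrist_torque'],2))
    print('tool x',M[:,0].round(4),'y',M[:,1].round(4),'z',M[:,2].round(4)); print('q',np.round(s['joint_pos'],3))
    if target is not None: print('to go in tool axes',(M.T@(np.array(target)-s['position'])).round(4))
E
python3 - <<'E'
from h import *
st([.5195,.184,.234])
E
```

```text
t 0.15 pos [0.2041 0.5905 0.233 ] gap 1.001 F [ 0.11 -0.04  0.26] T [ 0.03 -0.01 -0.  ]
tool x [-0.9451  0.3267 -0.    ] y [ 0.3267  0.9451 -0.001 ] z [-3.e-04 -1.e-03 -1.e+00]
q [-1.261  0.333 -0.065  1.461  0.022  1.35  -0.089]
to go in tool axes [-0.4309 -0.2811 -0.0007]
```

>>> play_rows(
  motion="0 0 0.1165 0 0 0 1;0 0 0.1165 0 0 0 1;0 0 0.1165 0 0 0 1;0 0 0.1165 0 0 0 1;0 0 0.1165 0 0 0 1;0 0 0.1165 0 0 0 1;0 0 0.1165 0 0 0 1;0 0 0.1165 0 0 0 1;0 0 0.1165 0 0 0 1;0 0 0.1165 0 0 0 1;0 0 0.1165 0 0 0 1;0 0 0 0 0 0 1",
)

```text
time: 1.15
position: [0.2041, 0.5906, 0.2332]
eef_rot: [2.275, 2.166, -0.001]
wrist_force: [0.6, -0.0, 0.3]
finger_gap: 1.002
```

```bash
python3 -c "
from h import *
st([.5195,.184,.234])"
```

```text
t 1.15 pos [0.2041 0.5906 0.2332] gap 1.002 F [ 0.6  -0.03  0.29] T [-0.06  0.06 -0.  ]
tool x [ 4.900e-02  9.988e-01 -5.000e-04] y [ 0.9988 -0.049   0.    ] z [-0.e+00 -5.e-04 -1.e+00]
q [-1.395  0.329  0.108  1.469 -0.036  1.346 -1.335]
to go in tool axes [-0.3907  0.3349 -0.0006]
```

>>> play_rows(
  motion="0 0 0 -0.03 0.026 0 1;0 0 0 -0.03 0.026 0 1;0 0 0 -0.03 0.026 0 1;0 0 0 -0.03 0.026 0 1;0 0 0 -0.03 0.026 0 1;0 0 0 -0.03 0.026 0 1;0 0 0 -0.03 0.026 0 1;0 0 0 -0.03 0.026 0 1;0 0 0 -0.03 0.026 0 1;0 0 0 -0.03 0.026 0 1;0 0 0 0 0 0 1",
)

```text
time: 2.07
position: [0.4558, 0.2719, 0.2339]
eef_rot: [2.274, 2.163, 0.0]
wrist_force: [-0.2, -1.2, -0.4]
finger_gap: 1.002
```

```bash
python3 -c "
from h import *
st([.5195,.184,.234]); cap('wrist','wrist1')"
```

```text
t 2.07 pos [0.4558 0.2719 0.2339] gap 1.002 F [-0.19 -1.2  -0.37] T [-0.16  0.02  0.06]
tool x [ 0.0498  0.9988 -0.0019] y [ 0.9988 -0.0498  0.0024] z [ 0.0023 -0.002  -1.    ]
q [-0.966  0.118  0.37   1.729 -0.041  1.302 -0.637]
to go in tool axes [-0.0846  0.068   0.0003]
```

View pics/wrist1.png

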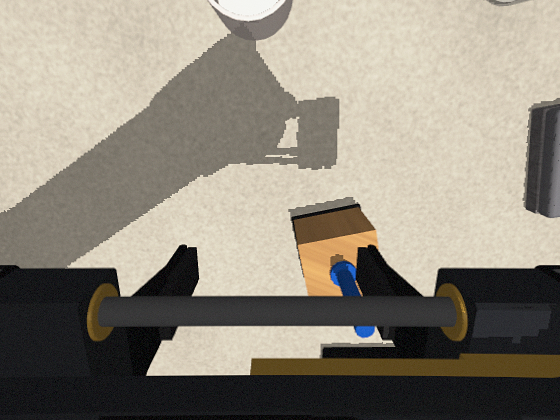

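The wrist view shows the stylus (top (365,330), collar (343,270)), still ahead of the jaws as expected. I'll finish the approach.

>>> play_rows(
  motion="0 0 0 -0.03 0.024 0 1;0 0 0 -0.03 0.024 0 1;0 0 0 -0.0245 0.02 0 1;0 0 0 0 0 0 1;0 0 0 0 0 0 1;0 0 0 0 0 0 1",
)

```text
time: 2.62
position: [0.5146, 0.1935, 0.2333]
eef_rot: [-2.265, -2.176, 0.0]
wrist_force: [-0.3, 0.2, 0.1]
finger_gap: 0.997
```

```bash
python3 -c "
from h import *
st([.5195,.184,.117]); c=cap('wrist','wrist2');cap('side','side2')
print(proj(c,[[.5195,.184,.17],[.5195,.184,.086]]))"
```

```text
t 2.62 pos [0.5146 0.1935 0.2333] gap 0.997 F [-0.26  0.24  0.11] T [-0.1   0.05 -0.02]
tool x [4.020e-02 9.992e-01 3.000e-04] y [ 9.992e-01 -4.020e-02 -7.000e-04] z [-6.e-04  3.e-04 -1.e+00]
q [-0.84   0.167  0.449  1.685 -0.075  1.307 -0.418]
to go in tool axes [-0.0093  0.0054  0.1163]
[[285.24000171 240.74219207]
 [283.12387385 205.10017384]]
```

View pics/wrist2.png

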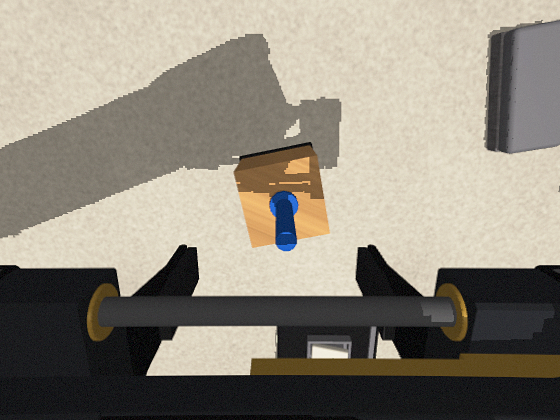

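View pics/side2.png

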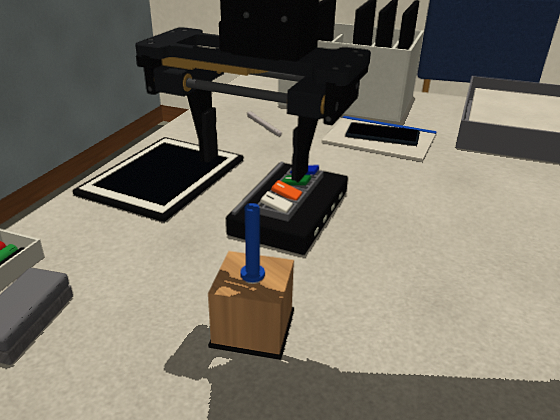

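>>> play_rows(
  motion="0 0 0 -0.0095 0.0055 0 1;0 0 0 0 0 0 1;0 0 0 0 0 0.02 1;0 0 0 0 0 0.02 1;0 0 0 0 0 0.02 1;0 0 0 0 0 0.015 1;0 0 0 0 0 0 1",
)

```text
time: 3.3
position: [0.5186, 0.182, 0.1556]
eef_rot: [-2.268, -2.172, 0.007]
wrist_force: [-0.8, 0.4, -0.6]
finger_gap: 0.999
```

```bash
python3 -c "
from h import *
st([.5195,.184,.117]); c=cap('wrist','wrist3');cap('side','side3')"
```

```text
t 3.3 pos [0.5186 0.182  0.1556] gap 0.999 F [-0.78  0.36 -0.61] T [-0.1   0.1   0.01]
tool x [ 0.0429  0.9991 -0.0025] y [ 0.9991 -0.043  -0.0039] z [-0.004  -0.0023 -1.    ]
q [-0.813  0.236  0.451  1.781 -0.111  1.154 -0.371]
to go in tool axes [0.0022 0.001  0.0386]
```

View pics/side3.png

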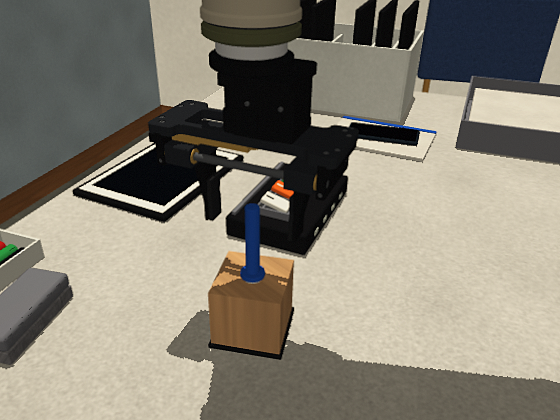

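```bash
python3 -c "
from h import *
c=load('side3'); s=arm.read_state(); M=R.from_rotvec(s['eef_rot']).as_matrix();p=s['position']
for a in [(0,0,0),(0,.0435,.011),(0,-.0435,.011),(0,.058,.011),(0,-.058,.011)]: print(a,proj(c,p+M@np.array(a)).round(1))
w=load('wrist3')
for a in [(0,0,0),(0,.0435,.011),(0,-.0435,.011)]: print(a,proj(w,p+M@np.array(a)).round(1))
print(proj(w,[[.5195,.184,.17]]))
"
```

```text
(0, 0, 0) [[251.2 215.1]]
(0, 0.0435, 0.011) [[215.3 214.8]]
(0, -0.0435, 0.011) [[289.2 233.4]]
(0, 0.058, 0.011) [[203.6 211.9]]
(0, -0.058, 0.011) [[302.3 236.7]]
(0, 0, 0) [[281.1 275.8]]
(0, 0.0435, 0.011) [[361.5 265.7]]
(0, -0.0435, 0.011) [[200.5 265.5]]
[[279.8016491  285.18591776]]
```

View pics/wrist3.png

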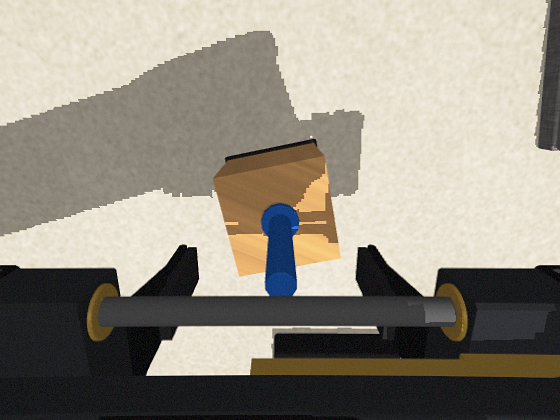

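The projections agree: the stylus top is at (281,284) in the wrist view, midway between the fingers. Next I'll descend and grip.

>>> play_rows(
  motion="0 0 0 0.002 0.001 0.015 1;0 0 0 0 0 0.015 1;0 0 0 0 0 0.009 1;0 0 0 0 0 0 1;0 0 0 0 0 0 1",
)

```text
time: 3.82
position: [0.5216, 0.1846, 0.1203]
eef_rot: [2.269, 2.173, 0.001]
wrist_force: [-1.0, 0.2, -0.8]
finger_gap: 1.001
```

```bash
python3 -c "
from h import *
st([.5195,.184,.117])"
```

```text
t 3.82 pos [0.5216 0.1846 0.1203] gap 1.001 F [-0.99  0.19 -0.79] T [-0.08  0.    0.01]
tool x [4.350e-02 9.991e-01 2.000e-04] y [ 9.991e-01 -4.350e-02  3.000e-04] z [ 3.e-04  2.e-04 -1.e+00]
q [-0.804  0.279  0.443  1.812 -0.135  1.079 -0.355]
to go in tool axes [-0.0007 -0.002   0.0033]
```

>>> play_rows(
  motion="0 0 0 -0.0005 -0.0015 0.001 1;0 0 0 0 0 0 0;0 0 0 0 0 0 0;0 0 0 0 0 0 0;0 0 0 0 0 0 0;0 0 0 0 0 0 0;0 0 0 0 0 0 0;0 0 0 0 0 0 0",
)

```text
time: 4.48
position: [0.5198, 0.1841, 0.1186]
eef_rot: [-2.269, -2.172, -0.0]
wrist_force: [-0.2, -0.8, -0.6]
finger_gap: 0.556
```

```bash
python3 -c "
from h import *
st([.5195,.184,.117]); cap('side','side4'); cap('wrist','wrist4')"
```

```text
t 4.48 pos [0.5198 0.1841 0.1186] gap 0.556 F [-0.22 -0.8  -0.58] T [-0.04  0.03 -0.  ]
tool x [4.360e-02 9.991e-01 1.000e-04] y [ 9.991e-01 -4.360e-02  1.000e-04] z [ 1.e-04  1.e-04 -1.e+00]
q [-0.805  0.278  0.443  1.818 -0.134  1.075 -0.356]
to go in tool axes [-0.0001 -0.0003  0.0016]
```

View pics/side4.png

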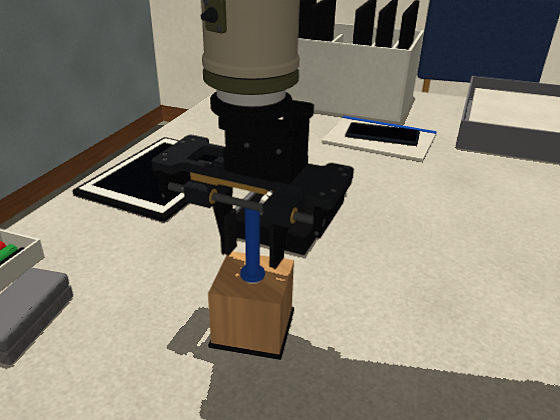

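Fingers are still closing, evenly on either side of the stylus.

>>> play_rows(
  motion="0 0 0 0 0 0 0;0 0 0 0 0 0 0;0 0 0 0 0 0 0;0 0 0 0 0 0 0;0 0 0 0 0 0 0;0 0 0 0 0 0 0;0 0 0 0 0 0 0;0 0 0 0 0 0 0;0 0 0 0 0 0 0",
)

```text
time: 5.33
position: [0.5198, 0.1841, 0.1185]
eef_rot: [-2.269, -2.173, -0.0]
wrist_force: [-0.2, -0.7, -0.1]
finger_gap: 0.174
```

```bash
python3 -c "
from h import *
st([.5195,.184,.117]); cap('side','side5'); cap('wrist','wrist5')"
```

```text
t 5.33 pos [0.5198 0.1841 0.1185] gap 0.174 F [-0.15 -0.73 -0.09] T [-0.06  0.1   0.  ]
tool x [4.350e-02 9.991e-01 1.000e-04] y [ 0.9991 -0.0435  0.    ] z [ 0.e+00  1.e-04 -1.e+00]
q [-0.805  0.278  0.443  1.818 -0.134  1.075 -0.356]
to go in tool axes [-0.0001 -0.0003  0.0015]
```

View pics/side5.png

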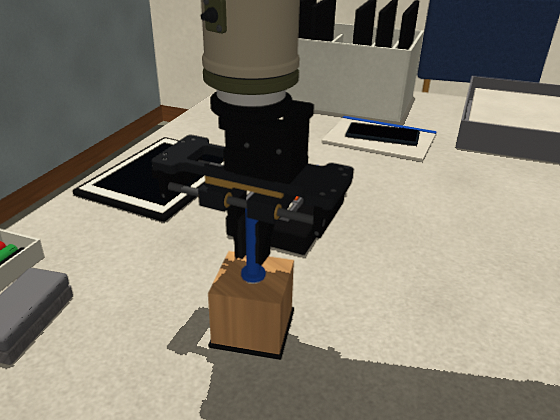

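View pics/wrist5.png

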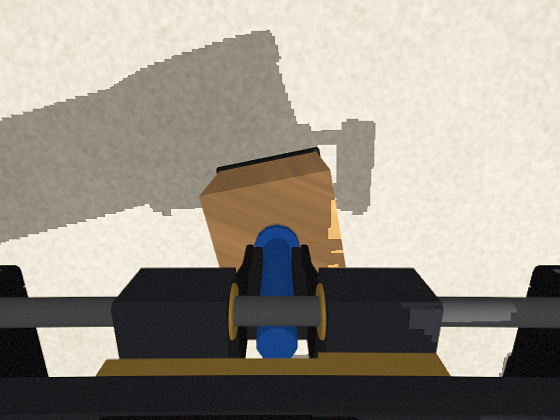

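>>> play_rows(
  motion="0 0 0 0 0 0 0;0 0 0 0 0 0 0;0 0 0 0 0 -0.005 0;0 0 0 0 0 -0.01 0;0 0 0 0 0 -0.015 0;0 0 0 0 0 -0.02 0;0 0 0 0 0 -0.02 0;0 0 0 0 0 -0.02 0;0 0 0 0 0 -0.01 0;0 0 0 0 0 0 0;0 0 0 0 0 0 0",
)

```text
time: 6.35
position: [0.5198, 0.1842, 0.2186]
eef_rot: [-2.269, -2.173, -0.001]
wrist_force: [-0.4, 1.1, -0.9]
finger_gap: 0.175
```

```bash
python3 -c "
from h import *
st([.5856,-.0662,.2185]); cap('side','side6'); cap('wrist','wrist6'); cap('top','top6')"
```

```text
t 6.35 pos [0.5198 0.1842 0.2186] gap 0.175 F [-0.37  1.09 -0.93] T [-0.09  0.02  0.02]
tool x [4.340e-02 9.991e-01 6.000e-04] y [ 9.991e-01 -4.340e-02  5.000e-04] z [ 5.e-04  5.e-04 -1.e+00]
q [-0.827  0.181  0.458  1.703 -0.083  1.276 -0.395]
to go in tool axes [-0.2473  0.0766  0.    ]
```

View pics/side6.png

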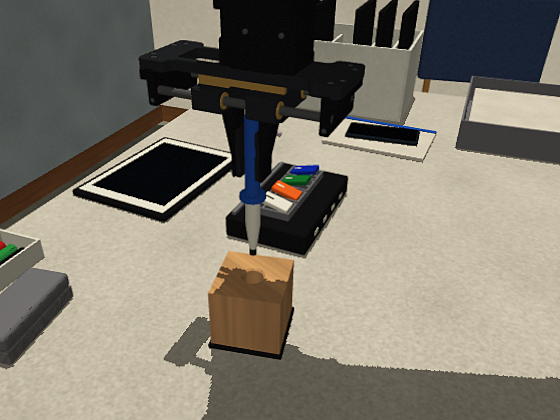

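View pics/wrist6.png

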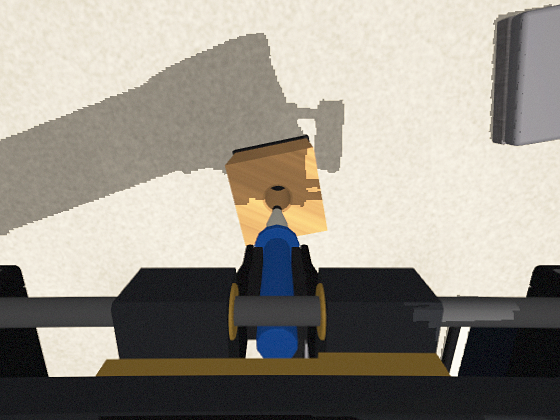

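Stylus lifted and upright: tip at about (253,253) in the side view and (277,210) in the wrist view, with the hole at (277,197). I'll check the tip and the hole against the calibration.

```bash
python3 -c "
from h import *
s=load('side6');w=load('wrist6');t=load('top6')
p=np.array([.5198,.1842,.1101])
for n,c in [('side',s),('wrist',w),('top',t)]: print(n,'tip',proj(c,p).round(1),'hole',proj(c,[.5198,.1841,.08]).round(1))
print(atz(s,(253.5,277),.08),atz(w,(277.5,197),.08))
cv2.imwrite('pics/z6.png',np.hstack([cv2.resize(s['image'][180:300,200:310],None,fx=3.5,fy=3.5),cv2.resize(w['image'][180:300,220:330],None,fx=3.5,fy=3.5)]))
"
```

```text
side tip [[251.2 253.7]] hole [[251.4 275.3]]
wrist tip [[278.1 208.6]] hole [[278.  198.4]]
top tip [[170.  233.5]] hole [[174.8 233.5]]
[0.51646454 0.1859528  0.08      ] [0.51941242 0.18549807 0.08      ]
```

View pics/z6.png

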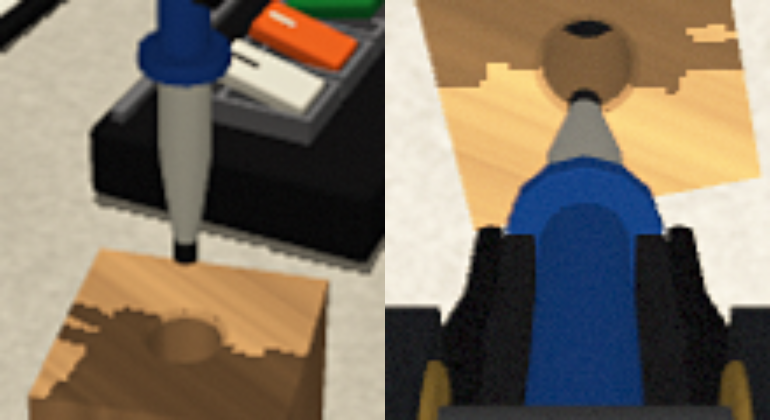

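>>> play_rows(
  motion="0 0 0 -0.015 0.005 0 0;0 0 0 -0.025 0.008 0 0;0 0 0 -0.025 0.008 0 0;0 0 0 -0.025 0.008 0 0;0 0 0 -0.025 0.008 0 0;0 0 0 -0.025 0.008 0 0;0 0 0 -0.025 0.008 0 0;0 0 0 -0.025 0.008 0 0;0 0 0 -0.025 0.008 0 0;0 0 0 -0.022 0.006 0 0;0 0 0 -0.01 0.002 0 0;0 0 0 0 0 0 0",
)

```text
time: 7.5
position: [0.5855, -0.0688, 0.2177]
eef_rot: [-2.274, -2.168, 0.003]
wrist_force: [-0.5, 0.1, -0.7]
finger_gap: 0.176
```

```bash
python3 -c "
from h import *
st([.5856,-.0662,.2185]); cap('side','side7'); cap('wrist','wrist7'); cap('top','top7')"
```

```text
t 7.5 pos [ 0.5855 -0.0688  0.2177] gap 0.176 F [-0.5   0.1  -0.73] T [-0.05  0.08  0.02]
tool x [ 0.0476  0.9989 -0.0013] y [ 0.9989 -0.0476 -0.0013] z [-0.0014 -0.0013 -1.    ]
q [-0.47   0.292  0.622  1.61  -0.174  1.297  0.131]
to go in tool axes [ 0.0026 -0.     -0.0008]
```

View pics/side7.png

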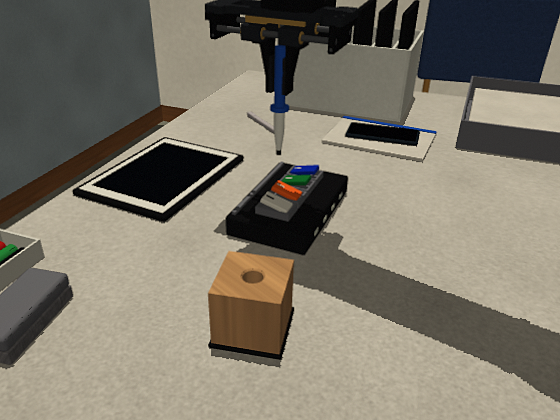

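View pics/wrist7.png

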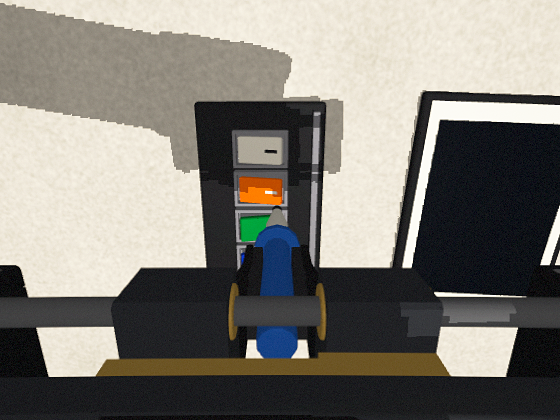

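```bash
python3 -c "
from h import *
w=load('wrist7');s=load('side7')
cv2.imwrite('pics/z7.png',np.hstack([cv2.resize(w['image'][120:230,215:315],None,fx=5,fy=5,interpolation=cv2.INTER_CUBIC)]))
print('expected orange frame',proj(w,[.5696,-.0655,.047]),'press',proj(w,[.5856,-.0662,.060]),'tip',proj(w,[.5855,-.0688,.1092]),proj(s,[.5855,-.0688,.1092]))
"
```

```text
expected orange frame [[261.85584638 189.11038836]] press [[277.65370905 192.4804946 ]] tip [[277.75791119 211.1080647 ]] [[277.08302867 154.04875694]]
```

View pics/z7.png

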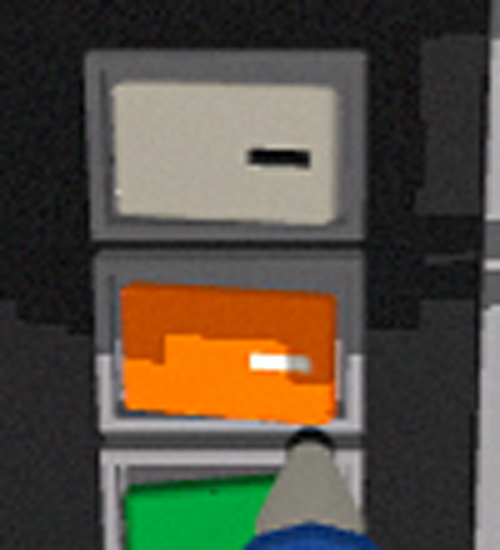

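Wrist view: orange frame centre at (261.2,188.4) against a predicted (261.9,189.1), so the position is confirmed. Next I'll correct y by 2.6 mm and come down to just above the cap.

>>> play_rows(
  motion="0 0 0 0.0026 0 0 0;0 0 0 0 0 0.01 0;0 0 0 0 0 0.015 0;0 0 0 0 0 0.01 0;0 0 0 0 0 0.005 0;0 0 0 0 0 0 0;0 0 0 0 0 0 0",
)

```text
time: 8.23
position: [0.586, -0.0632, 0.1784]
eef_rot: [-2.269, -2.173, 0.0]
wrist_force: [-0.6, 0.8, 1.4]
finger_gap: 0.179
```

```bash
python3 -c "
from h import *
st([.5856,-.0662,.1602]); w=cap('wrist','wrist8');s=cap('side','side8')
cv2.imwrite('pics/z8.png',np.hstack([cv2.resize(w['image'][120:230,215:315],None,fx=4,fy=4,interpolation=cv2.INTER_CUBIC),cv2.resize(s['image'][130:240,230:330],None,fx=4,fy=4,interpolation=cv2.INTER_CUBIC)]))
"
```

```text
t 8.23 pos [ 0.586  -0.0632  0.1784] gap 0.179 F [-0.62  0.77  1.36] T [-0.14 -0.02  0.02]
tool x [ 0.0433  0.9991 -0.    ] y [ 9.991e-01 -4.330e-02 -4.000e-04] z [-4.e-04 -0.e+00 -1.e+00]
q [-0.468  0.322  0.61   1.661 -0.194  1.22   0.141]
to go in tool axes [-0.003  -0.0003  0.0182]
```

View pics/z8.png

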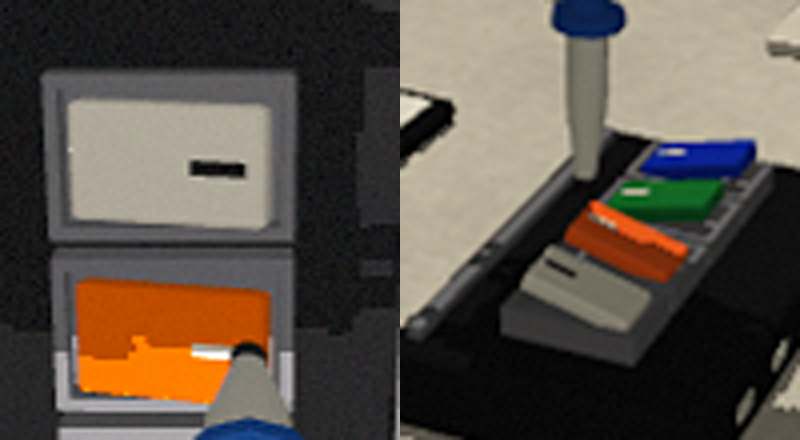

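>>> play_rows(
  motion="0 0 0 -0.0028 0 0 0;0 0 0 0 0 0 0;0 0 0 0 0 0.004 0;0 0 0 0 0 0.003 0;0 0 0 0 0 0.002 0;0 0 0 0 0 0 0",
)

```text
time: 8.83
position: [0.5858, -0.0661, 0.169]
eef_rot: [-2.269, -2.172, 0.001]
wrist_force: [-0.0, -1.7, -0.2]
finger_gap: 0.174
```

```bash
python3 -c "
from h import *
st([.5856,-.0662,.1602]); w=cap('wrist','wrist9');s=cap('side','side9')
cv2.imwrite('pics/z9.png',np.hstack([cv2.resize(w['image'][120:230,215:315],None,fx=4,fy=4,interpolation=cv2.INTER_CUBIC),cv2.resize(s['image'][130:240,230:330],None,fx=4,fy=4,interpolation=cv2.INTER_CUBIC)]))
"
```

```text
t 8.83 pos [ 0.5858 -0.0661  0.169 ] gap 0.174 F [-0.02 -1.7  -0.24] T [-0.04  0.05 -0.03]
tool x [ 0.0434  0.9991 -0.    ] y [ 9.991e-01 -4.340e-02 -6.000e-04] z [-6.e-04  0.e+00 -1.e+00]
q [-0.461  0.332  0.608  1.672 -0.201  1.202  0.151]
to go in tool axes [-0.0001 -0.0002  0.0088]
```

View pics/z9.png

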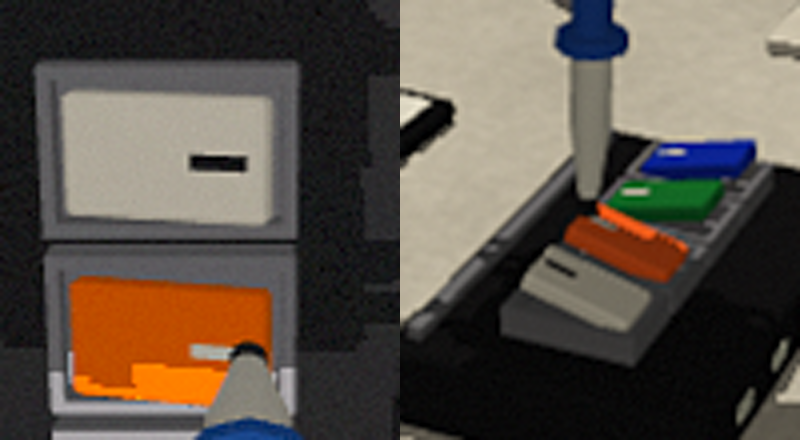

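Wrist view: the tip is at the end of the white line, at contact height. Pressing now.

>>> play_rows(
  motion="0 0 0 0 0 0.002 0;0 0 0 0 0 0.002 0;0 0 0 0 0 0.002 0;0 0 0 0 0 0.002 0;0 0 0 0 0 0 0",
)

```text
time: 9.35
position: [0.5863, -0.0662, 0.1614]
eef_rot: [2.269, 2.172, 0.001]
wrist_force: [2.0, 0.1, 1.1]
finger_gap: 0.179
```

```bash
python3 -c "
from h import *
st([.5856,-.0662,.1602]); w=cap('wrist','wrist10');s=cap('side','side10')
cv2.imwrite('pics/z10.png',np.hstack([cv2.resize(w['image'][120:230,215:315],None,fx=4,fy=4,interpolation=cv2.INTER_CUBIC),cv2.resize(s['image'][130:240,230:330],None,fx=4,fy=4,interpolation=cv2.INTER_CUBIC)]))
"
```

```text
t 9.35 pos [ 0.5863 -0.0662  0.1614] gap 0.179 F [2.04 0.1  1.11] T [-0.12 -0.58  0.08]
tool x [4.340e-02 9.991e-01 1.000e-04] y [ 9.991e-01 -4.340e-02  7.000e-04] z [ 7.e-04  0.e+00 -1.e+00]
q [-0.459  0.339  0.606  1.68  -0.206  1.186  0.155]
to go in tool axes [-0.0001 -0.0007  0.0012]
```

View pics/z10.png

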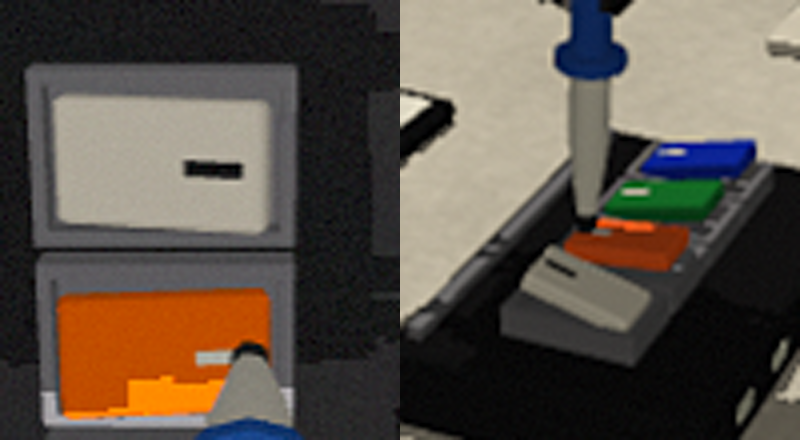

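The rocker is tilting with little force. I'll press on until it meets the stop.

>>> play_rows(
  motion="0 0 0 0 0 0.001 0;0 0 0 0 0 0.001 0;0 0 0 0 0 0 0",
)

```text
time: 9.7
position: [0.586, -0.0662, 0.1594]
eef_rot: [2.269, 2.173, 0.0]
wrist_force: [2.3, -0.7, 2.3]
finger_gap: 0.173
```

```bash
python3 -c "
from h import *
st([.5856,-.0662,.1602])"
```

```text
t 9.7 pos [ 0.586  -0.0662  0.1594] gap 0.173 F [ 2.27 -0.71  2.26] T [-0.11 -0.67  0.05]
tool x [4.350e-02 9.991e-01 1.000e-04] y [ 9.991e-01 -4.350e-02  1.000e-04] z [ 1.e-04  1.e-04 -1.e+00]
q [-0.458  0.341  0.605  1.682 -0.207  1.183  0.156]
to go in tool axes [-0.0001 -0.0004 -0.0008]
```

>>> play_rows(
  motion="0 0 0 0 0 0.001 0;0 0 0 0 0 0 0",
)

```text
time: 9.87
position: [0.5862, -0.0662, 0.1589]
eef_rot: [2.269, 2.172, 0.001]
wrist_force: [1.0, 1.1, 6.3]
finger_gap: 0.171
```

```bash
python3 -c "
from h import *
st(); w=cap('wrist','wrist11');s=cap('side','side11')
cv2.imwrite('pics/z11.png',np.hstack([cv2.resize(w['image'][120:230,215:315],None,fx=4,fy=4,interpolation=cv2.INTER_CUBIC),cv2.resize(s['image'][130:240,230:330],None,fx=4,fy=4,interpolation=cv2.INTER_CUBIC)]))
"
```

```text
t 9.87 pos [ 0.5862 -0.0662  0.1589] gap 0.171 F [1.02 1.14 6.28] T [-0.03 -0.36 -0.01]
tool x [4.350e-02 9.991e-01 2.000e-04] y [ 9.991e-01 -4.350e-02  7.000e-04] z [ 7.e-04  1.e-04 -1.e+00]
q [-0.458  0.341  0.605  1.683 -0.208  1.182  0.156]
```

View pics/z11.png

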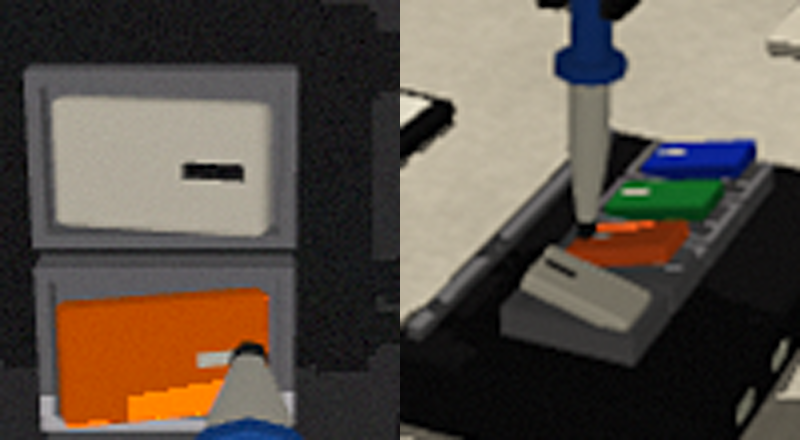

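>>> play_rows(
  motion="0 0 0 0 0 0.001 0;0 0 0 0 0 0 0;0 0 0 0 0 0 0",
)

```text
time: 10.22
position: [0.5864, -0.0663, 0.1586]
eef_rot: [2.269, 2.172, 0.002]
wrist_force: [-0.6, 0.3, 10.5]
finger_gap: 0.177
```

```bash
python3 -c "
from h import *
st()"
```

```text
t 10.22 pos [ 0.5864 -0.0663  0.1586] gap 0.177 F [-0.59  0.28 10.45] T [-0.09  0.11 -0.03]
tool x [4.350e-02 9.991e-01 5.000e-04] y [ 0.9991 -0.0435  0.0013] z [ 1.4e-03  4.0e-04 -1.0e+00]
q [-0.458  0.342  0.605  1.683 -0.208  1.181  0.156]
```

The force has risen to 10.5 N with almost no further travel, so it's at the stop. I'll lift and check.

>>> play_rows(
  motion="0 0 0 0 0 -0.005 0;0 0 0 0 0 -0.01 0;0 0 0 0 0 -0.015 0;0 0 0 0 0 -0.02 0;0 0 0 0 0 -0.012 0;0 0 0 0 0 0 0",
)

```text
time: 10.72
position: [0.5869, -0.0665, 0.2223]
eef_rot: [2.268, 2.171, 0.004]
wrist_force: [0.1, -0.0, -0.0]
finger_gap: 0.177
```

```bash
python3 -c "
from h import *
st([.5198,.1841,.2205]); w=cap('wrist','wrist12');s=cap('side','side12'); t=cap('top','top12')
p=arm.read_state()['position']-[0,0,.1085]; print('tip exp wrist',proj(w,p),'side',proj(s,p))
cv2.imwrite('pics/z12.png',np.hstack([cv2.resize(w['image'][110:220,215:315],None,fx=4,fy=4,interpolation=cv2.INTER_CUBIC),cv2.resize(s['image'][130:240,230:330],None,fx=4,fy=4,interpolation=cv2.INTER_CUBIC)]))
"
```

```text
t 10.72 pos [ 0.5869 -0.0665  0.2223] gap 0.177 F [ 0.1  -0.05 -0.02] T [-0.14  0.02  0.01]
tool x [4.36e-02 9.99e-01 5.00e-04] y [ 0.999  -0.0436  0.0034] z [ 3.4e-03  3.0e-04 -1.0e+00]
q [-0.474  0.288  0.622  1.605 -0.173  1.301  0.131]
to go in tool axes [ 0.2474 -0.078   0.0016]
tip exp wrist [[275.4382177  206.85264249]] side [[276.43525575 154.14535944]]
```

View pics/z12.png

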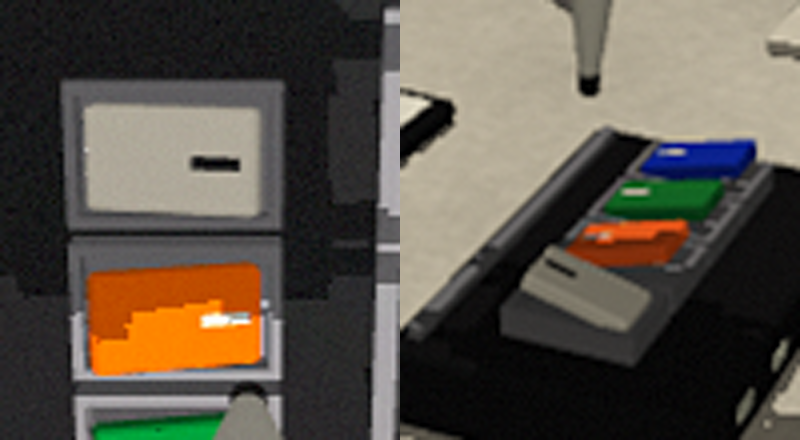

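View pics/side12.png

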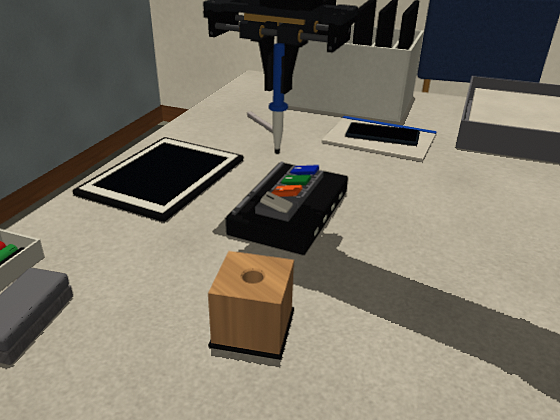

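```bash
cat > ov.py <<'E'
from h import *
import sys
def capc(cen,yaw,th):
    a=.28-th; pts=[]
    for X,Y in [(.022,.013),(.022,-.013),(-.022,-.013),(-.022,.013)]:
        x=X*np.cos(a)-.004*np.sin(a); z=.035+.016+X*np.sin(a)+.004*np.cos(a)
        pts.append([cen[0]+x*np.cos(yaw)-Y*np.sin(yaw),cen[1]+x*np.sin(yaw)+Y*np.cos(yaw),z])
    return np.array(pts)
yaw=np.radians(-2.65)
C=dict(white=(.5714,-.0255),orange=(.5696,-.0655),green=(.5679,-.1054),blue=(.566,-.1453))
def ov(fn,x0,y0,x1,y1,k,th):
    c=load(fn); im=cv2.resize(c['image'][y0:y1,x0:x1],None,fx=k,fy=k,interpolation=cv2.INTER_CUBIC)
    for n,p in C.items():
        uv=(proj(c,capc(p,yaw,th[n]))-[x0,y0]+.5)*k-.5
        cv2.polylines(im,[np.round(uv).astype(int)],True,(255,255,0),1)
    return im
if __name__=='__main__':
    fn=sys.argv[1]; 
    A=[ov(fn,240,155,330,225,4.4,dict(white=0,orange=t,green=.56,blue=.56)) for t in (.40,.56)]
    cv2.imwrite('pics/ov_'+fn+'.png',np.hstack(A))
E
python3 ov.py side12
```

```text
(no output)
```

View pics/ov_side12.png

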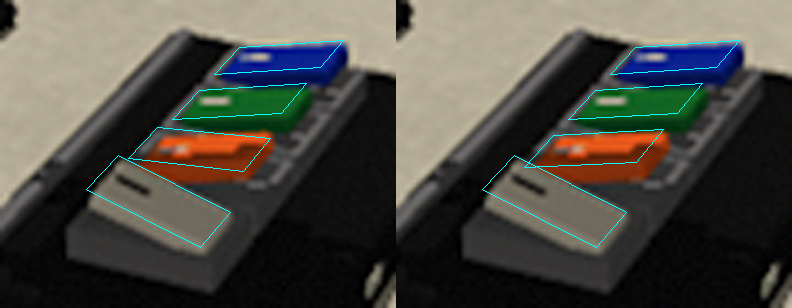

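With the tilt at 0.56 the outline sits on orange with the same small camera offset as on green and blue, while 0.40 does not fit. So orange is fully on and the others are unchanged. Now back to the stand.

>>> play_rows(
  motion="0 0 0 0.015 -0.005 0 0;0 0 0 0.025 -0.008 0 0;0 0 0 0.025 -0.008 0 0;0 0 0 0.025 -0.008 0 0;0 0 0 0.025 -0.008 0 0;0 0 0 0.025 -0.008 0 0;0 0 0 0.025 -0.008 0 0;0 0 0 0.025 -0.008 0 0;0 0 0 0.025 -0.008 0 0;0 0 0 0.022 -0.006 0 0;0 0 0 0.01 -0.003 0 0;0 0 0 0 0 0 0",
)

```text
time: 11.87
position: [0.5175, 0.1864, 0.2184]
eef_rot: [-2.264, -2.177, 0.002]
wrist_force: [0.3, 1.2, -0.1]
finger_gap: 0.176
```

```bash
python3 -c "
from h import *
st([.5198,.1841,.2186]); w=cap('wrist','wrist13');s=cap('side','side13')
p=arm.read_state()['position']-[0,0,.1085]; print('tip exp wrist',proj(w,p),'side',proj(s,p))
cv2.imwrite('pics/z13.png',np.hstack([cv2.resize(w['image'][180:300,220:330],None,fx=3.5,fy=3.5,interpolation=cv2.INTER_CUBIC),cv2.resize(s['image'][180:300,200:310],None,fx=3.5,fy=3.5,interpolation=cv2.INTER_CUBIC)]))
"
```

```text
t 11.87 pos [0.5175 0.1864 0.2184] gap 0.176 F [ 0.29  1.24 -0.08] T [-0.09  0.04  0.03]
tool x [ 3.930e-02  9.992e-01 -4.000e-04] y [ 0.9992 -0.0393 -0.0019] z [-1.9e-03 -3.0e-04 -1.0e+00]
q [-0.835  0.179  0.46   1.705 -0.083  1.278 -0.396]
to go in tool axes [-0.0022  0.0024 -0.0002]
tip exp wrist [[279.57612235 212.84628286]] side [[252.53374103 252.80866671]]
```

View pics/z13.png

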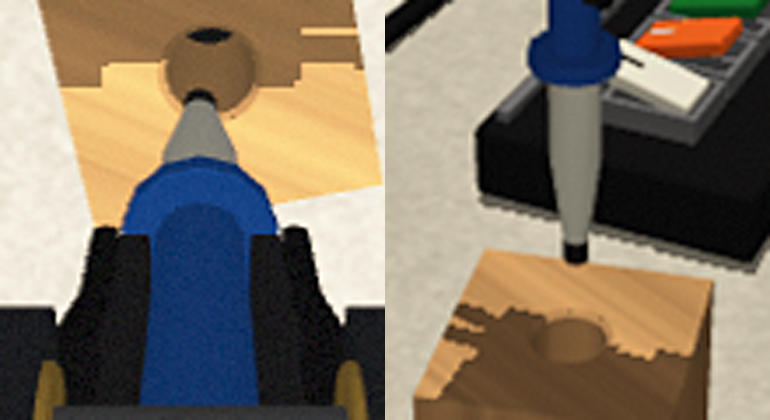

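```bash
python3 -c "
from h import *
st([.5198,.1841,.2186])"
```

```text
t 11.97 pos [0.5189 0.1827 0.219 ] gap 0.172 F [-0.81 -0.46 -1.53] T [-0.12  0.02 -0.02]
tool x [ 0.044   0.999  -0.0012] y [ 9.99e-01 -4.40e-02 -6.00e-04] z [-6.0e-04 -1.2e-03 -1.0e+00]
q [-0.832  0.179  0.464  1.705 -0.082  1.278 -0.395]
to go in tool axes [0.0015 0.0009 0.0004]
```

>>> play_rows(
  motion="0 0 0 0 0 0 0;0 0 0 0 0 0 0",
)

```text
time: 12.13
position: [0.5193, 0.1821, 0.2195]
eef_rot: [2.272, 2.169, -0.0]
wrist_force: [-0.1, -0.1, -0.1]
finger_gap: 0.177
```

```bash
python3 -c "
from h import *
st([.5198,.1841,.2186])"
```

```text
t 12.13 pos [0.5193 0.1821 0.2195] gap 0.177 F [-0.1  -0.11 -0.14] T [-0.09  0.1   0.03]
tool x [ 4.610e-02  9.989e-01 -4.000e-04] y [ 9.989e-01 -4.610e-02  1.000e-04] z [ 0.e+00 -4.e-04 -1.e+00]
q [-0.831  0.178  0.464  1.705 -0.082  1.279 -0.395]
to go in tool axes [0.002  0.0004 0.0009]
```

>>> play_rows(
  motion="0 0 0 0.002 0.0005 0 0;0 0 0 0 0 0 0;0 0 0 0 0 0.01 0;0 0 0 0 0 0.01 0;0 0 0 0 0 0.01 0;0 0 0 0 0 0.01 0;0 0 0 0 0 0.01 0;0 0 0 0 0 0.01 0;0 0 0 0 0 0 0;0 0 0 0 0 0 0",
)

```text
time: 12.97
position: [0.5191, 0.1857, 0.1589]
eef_rot: [-2.269, -2.172, 0.002]
wrist_force: [-0.1, 0.7, -1.2]
finger_gap: 0.175
```

```bash
python3 -c "
from h import *
st([.5198,.1841,.1185]); w=cap('wrist','wrist14');s=cap('side','side14')
cv2.imwrite('pics/z14.png',np.hstack([cv2.resize(w['image'][180:300,220:330],None,fx=3.5,fy=3.5,interpolation=cv2.INTER_CUBIC),cv2.resize(s['image'][190:310,200:310],None,fx=3.5,fy=3.5,interpolation=cv2.INTER_CUBIC)]))
"
```

```text
t 12.97 pos [0.5191 0.1857 0.1589] gap 0.175 F [-0.1   0.75 -1.17] T [-0.09  0.    0.04]
tool x [ 4.36e-02  9.99e-01 -7.00e-04] y [ 0.999  -0.0436 -0.001 ] z [-1.e-03 -7.e-04 -1.e+00]
q [-0.822  0.234  0.455  1.776 -0.111  1.158 -0.377]
to go in tool axes [-0.0016  0.0008  0.0404]
```

View pics/z14.png

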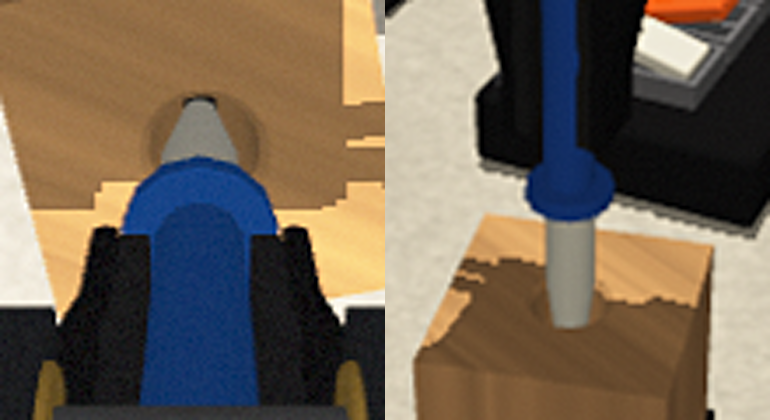

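The tip is in the hole, about 1.5 mm to the left of centre in the wrist view. I'll correct that and go lower.

>>> play_rows(
  motion="0 0 0 -0.0014 0.0012 0 0;0 0 0 0 0 0 0;0 0 0 0 0 0.01 0;0 0 0 0 0 0.01 0;0 0 0 0 0 0.01 0;0 0 0 0 0 0.005 0;0 0 0 0 0 0 0",
)

```text
time: 13.65
position: [0.5195, 0.1841, 0.1226]
eef_rot: [-2.269, -2.172, 0.005]
wrist_force: [0.2, 0.5, -0.2]
finger_gap: 0.175
```

```bash
python3 -c "
from h import *
st([.5198,.1841,.1185]); w=cap('wrist','wrist15');s=cap('side','side15')
cv2.imwrite('pics/z15.png',np.hstack([cv2.resize(w['image'][180:300,220:330],None,fx=3.5,fy=3.5,interpolation=cv2.INTER_CUBIC),cv2.resize(s['image'][210:330,200:310],None,fx=3.5,fy=3.5,interpolation=cv2.INTER_CUBIC)]))
"
```

```text
t 13.65 pos [0.5195 0.1841 0.1226] gap 0.175 F [ 0.17  0.52 -0.23] T [-0.14  0.1   0.01]
tool x [ 0.0434  0.9991 -0.0016] y [ 0.9991 -0.0434 -0.0025] z [-0.0026 -0.0015 -1.    ]
q [-0.811  0.275  0.449  1.813 -0.133  1.087 -0.357]
to go in tool axes [0.     0.0003 0.0041]
```

View pics/z15.png

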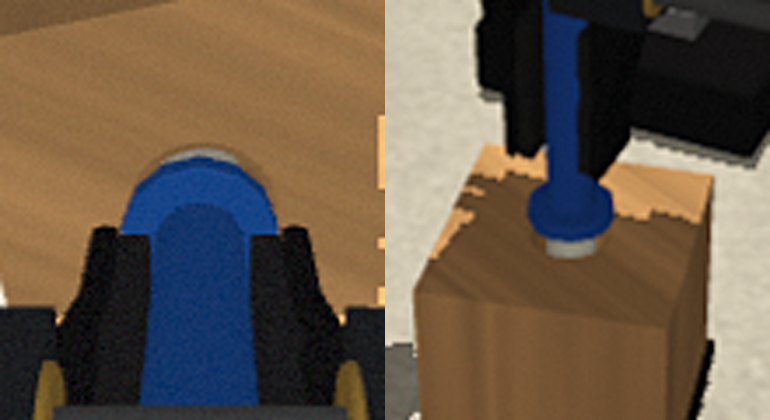

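>>> play_rows(
  motion="0 0 0 0 0.001 0.002 0;0 0 0 0 0 0.0015 0;0 0 0 0 0 0 0;0 0 0 0 0 0 0",
)

```text
time: 14.08
position: [0.5216, 0.1845, 0.1212]
eef_rot: [-2.269, -2.173, -0.0]
wrist_force: [-0.1, 0.8, -0.1]
finger_gap: 0.174
```

```bash
python3 -c "
from h import *
st([.5198,.1841,.1185])"
```

```text
t 14.08 pos [0.5216 0.1845 0.1212] gap 0.174 F [-0.15  0.76 -0.07] T [-0.14  0.06  0.02]
tool x [4.350e-02 9.991e-01 2.000e-04] y [ 9.991e-01 -4.350e-02  2.000e-04] z [ 2.e-04  2.e-04 -1.e+00]
q [-0.809  0.279  0.449  1.811 -0.136  1.081 -0.354]
to go in tool axes [-0.0005 -0.0017  0.0027]
```

>>> play_rows(
  motion="0 0 0 0 0 0.001 0;0 0 0 0 0 0 0;0 0 0 0 0 0 0",
)

```text
time: 14.33
position: [0.5215, 0.1845, 0.1201]
eef_rot: [-2.269, -2.173, -0.0]
wrist_force: [-0.9, 0.8, -0.5]
finger_gap: 0.172
```

```bash
python3 -c "
from h import *
st([.5198,.1841,.1185])"
```

```text
t 14.33 pos [0.5215 0.1845 0.1201] gap 0.172 F [-0.88  0.77 -0.54] T [-0.11  0.06  0.01]
tool x [4.350e-02 9.991e-01 1.000e-04] y [ 0.9991 -0.0435 -0.    ] z [-0.e+00  1.e-04 -1.e+00]
q [-0.808  0.28   0.449  1.813 -0.137  1.079 -0.354]
to go in tool axes [-0.0005 -0.0017  0.0016]
```

>>> play_rows(
  motion="0 0 0 0 -0.0007 0.001 0;0 0 0 0 0 0.001 0;0 0 0 0 0 0 0;0 0 0 0 0 0 0",
)

```text
time: 14.67
position: [0.5209, 0.1846, 0.1184]
eef_rot: [-2.269, -2.173, -0.001]
wrist_force: [-3.1, -0.6, 4.8]
finger_gap: 0.176
```

```bash
python3 -c "
from h import *
st([.5198,.1841,.1185]); w=cap('wrist','wrist16');s=cap('side','side16')
cv2.imwrite('pics/z16.png',np.hstack([cv2.resize(w['image'][180:300,220:330],None,fx=3.5,fy=3.5,interpolation=cv2.INTER_CUBIC),cv2.resize(s['image'][210:330,200:310],None,fx=3.5,fy=3.5,interpolation=cv2.INTER_CUBIC)]))
"
```

```text
t 14.67 pos [0.5209 0.1846 0.1184] gap 0.176 F [-3.12 -0.55  4.83] T [-0.23  0.61  0.04]
tool x [4.350e-02 9.991e-01 4.000e-04] y [ 9.991e-01 -4.350e-02  1.000e-04] z [ 2.e-04  4.e-04 -1.e+00]
q [-0.809  0.281  0.448  1.816 -0.137  1.075 -0.354]
to go in tool axes [-0.0005 -0.001  -0.0001]
```

View pics/z16.png

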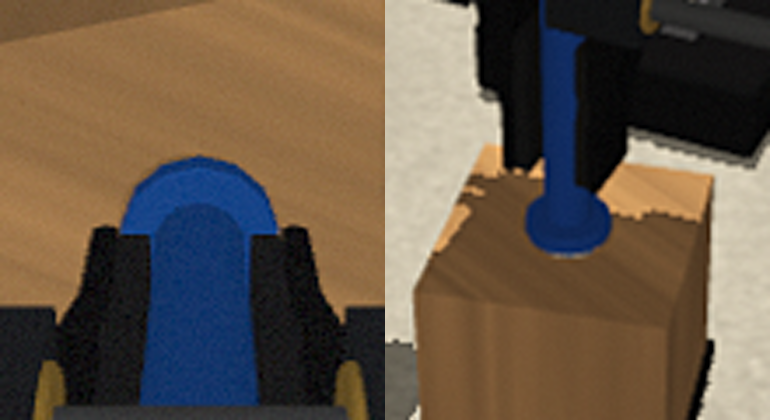

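Contact at the original grasp height (4.8 N up), collar flush on the block in the side view. Releasing.

>>> play_rows(
  motion="0 0 0 0 0 0 0.6;0 0 0 0 0 0 0.6;0 0 0 0 0 0 0.6;0 0 0 0 0 0 0.6;0 0 0 0 0 0 0.6;0 0 0 0 0 0 0.6;0 0 0 0 0 0 0.6;0 0 0 0 0 0 0.6;0 0 0 0 0 0 0.6",
)

```text
time: 15.52
position: [0.5208, 0.1845, 0.118]
eef_rot: [-2.269, -2.173, -0.0]
wrist_force: [-0.1, -0.1, 0.1]
finger_gap: 0.589
```

```bash
python3 -c "
from h import *
st([.5198,.1841,.1185]); w=cap('wrist','wrist17')
cv2.imwrite('pics/z17.png',w['image'])
"
```

```text
t 15.52 pos [0.5208 0.1845 0.118 ] gap 0.589 F [-0.05 -0.12  0.1 ] T [-0.11  0.05  0.02]
tool x [4.350e-02 9.991e-01 1.000e-04] y [ 0.9991 -0.0435 -0.    ] z [-0.e+00  1.e-04 -1.e+00]
q [-0.809  0.281  0.448  1.816 -0.137  1.075 -0.354]
to go in tool axes [-0.0005 -0.001  -0.0005]
```

View pics/z17.png

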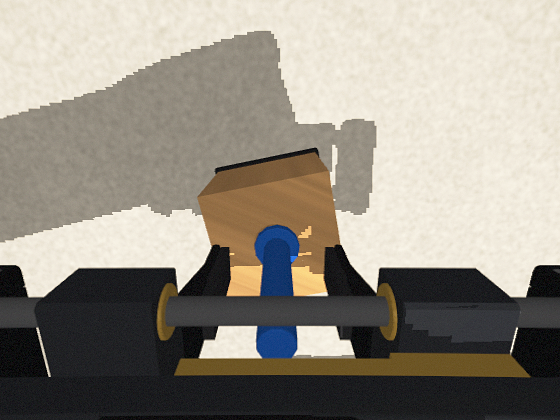

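The fingers are clear of the stylus on both sides, and it stands centred at (277,245)–(277,345). I'll lift straight up and then back away so the cameras see everything.

>>> play_rows(
  motion="0 0 0 0 0 -0.01 0.6;0 0 0 0 0 -0.015 0.6;0 0 0 0 0 -0.02 0.6;0 0 0 0 0 -0.02 0.6;0 0 0 0 0 -0.02 0.6;0 0 0 0 0 -0.02 0.6;0 0 0 0 0 -0.01 0.6;0 0 0 0.025 0 0 0.6;0 0 0 0.03 0 0 0.6;0 0 0 0.03 0 0 0.6;0 0 0 0.03 0 0 0.6;0 0 0 0 0 0 0.6",
)

```text
time: 16.57
position: [0.5237, 0.3063, 0.2322]
eef_rot: [-2.259, -2.18, -0.0]
wrist_force: [0.5, 0.8, -0.3]
finger_gap: 0.6
```

```bash
python3 -c "
from h import *
st(); t=cap('top','top18');s=cap('side','side18')
cv2.imwrite('pics/z18.png',np.hstack([cv2.resize(t['image'][150:275,135:430],None,fx=2.6,fy=2.6,interpolation=cv2.INTER_CUBIC)]))
for n,c in (('top',t),('side',s)): print(n,proj(c,[[.5205,.184,.17],[.5205,.184,.086]]).round(1))
"; python3 ov.py side18
```

```text
t 16.57 pos [0.5237 0.3063 0.2322] gap 0.6 F [ 0.45  0.76 -0.28] T [-0.09  0.08  0.01]
tool x [0.0358 0.9994 0.0018] y [ 0.9994 -0.0358 -0.0016] z [-0.0015  0.0018 -1.    ]
q [-0.927  0.3    0.403  1.535 -0.122  1.331 -0.547]
top [[159.6 233. ]
 [174.  233. ]]
side [[250.3 206.5]
 [250.8 270.9]]
```

View pics/side18.png

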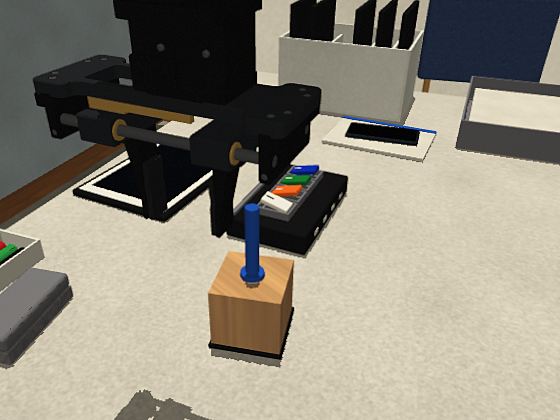

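View pics/z18.png

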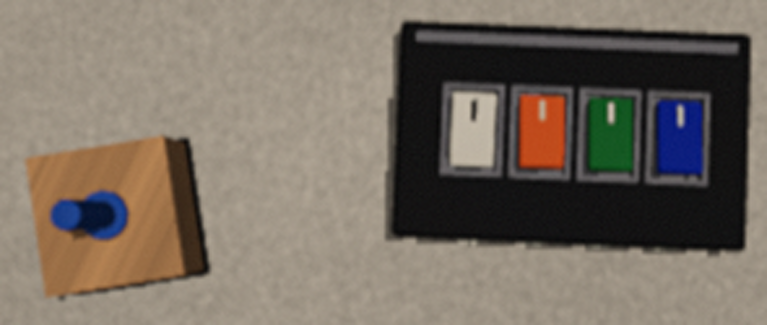

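View pics/ov_side18.png

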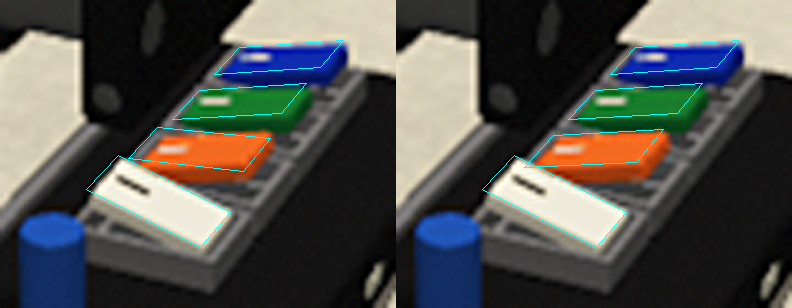

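The stylus stands as it did at the start (top (252,207), collar (252,273)). Before handing in, I'll fit the rocker tilts numerically.

```bash
cat > fit.py <<'E'
from ov import *
from scipy.optimize import minimize
c=load('side18'); hsv=cv2.cvtColor(c['image'],cv2.COLOR_BGR2HSV).astype(int); H,S,V=hsv[...,0],hsv[...,1],hsv[...,2]
rng=dict(orange=(3,20,120,100),green=(50,75,120,40),blue=(110,130,150,60))
def box(cen,th):
    a=.28-th; P=[]
    for X in(.022,-.022):
        for Y in (.013,-.013):
            for h in (.004,-.004):
                x=X*np.cos(a)-h*np.sin(a); z=.051+X*np.sin(a)+h*np.cos(a)
                P.append([cen[0]+x*np.cos(yaw)-Y*np.sin(yaw),cen[1]+x*np.sin(yaw)+Y*np.cos(yaw),z])
    return np.array(P)
x0,y0,x1,y1=255,155,330,225
for n,(h0,h1,s,v) in rng.items():
    m=((H>=h0)&(H<=h1)&(S>s)&(V>v))[y0:y1,x0:x1]
    k,l,stt,_=cv2.connectedComponentsWithStats(m.astype(np.uint8)); j=1+np.argmax(stt[1:,4]); m=(l==j).astype(np.uint8)
    m=cv2.resize(m,None,fx=4,fy=4,interpolation=cv2.INTER_NEAREST)
    res=[]
    for th in np.arange(.2,.80,.04):
        uv=proj(c,box(C[n],th)); best=0
        for dx in np.arange(-1,4,.5):
            for dy in np.arange(-2,4,.5):
                r=np.zeros_like(m); cv2.fillConvexPoly(r,cv2.convexHull(np.round((uv+[dx,dy]-[x0,y0]+.5)*4).astype(np.int32)),1)
                i=(r&m).sum()/(r|m).sum()
                if i>best: best=i;b=(dx,dy)
        res.append((round(best,3),round(th,2),b))
    print(n,m.sum()//16,sorted(res,reverse=True)[:4])
E
python3 fit.py
```

```text
orange 275 [(np.float64(0.804), np.float64(0.6), (np.float64(1.0), np.float64(-0.5))), (np.float64(0.801), np.float64(0.56), (np.float64(1.5), np.float64(-0.5))), (np.float64(0.787), np.float64(0.64), (np.float64(1.5), np.float64(-0.5))), (np.float64(0.785), np.float64(0.52), (np.float64(1.5), np.float64(0.0)))]
green 234 [(np.float64(0.761), np.float64(0.56), (np.float64(1.0), np.float64(-0.5))), (np.float64(0.756), np.float64(0.6), (np.float64(1.0), np.float64(-0.5))), (np.float64(0.747), np.float64(0.52), (np.float64(0.5), np.float64(0.0))), (np.float64(0.734), np.float64(0.48), (np.float64(0.5), np.float64(-0.5)))]
blue 198 [(np.float64(0.699), np.float64(0.6), (np.float64(0.5), np.float64(0.0))), (np.float64(0.69), np.float64(0.64), (np.float64(1.0), np.float64(-0.5))), (np.float64(0.688), np.float64(0.56), (np.float64(0.5), np.float64(0.0))), (np.float64(0.668), np.float64(0.52), (np.float64(0.5), np.float64(-0.5)))]
```

The fit puts orange at about 0.58 rad, which is full on within the accuracy of the fit, the same as the green and blue references. The stylus is upright and the robot is clear, so I'm handing in.

```bash
python3 -c "
from h import *
st(); print(arm.finish_job())"
```

```text
t 16.67 pos [0.5253 0.3003 0.2326] gap 0.6 F [ 0.24 -1.02 -0.6 ] T [-0.15  0.06  0.03]
tool x [ 4.130e-02  9.991e-01 -8.000e-04] y [ 9.991e-01 -4.130e-02 -5.000e-04] z [-6.e-04 -8.e-04 -1.e+00]
q [-0.923  0.297  0.408  1.539 -0.119  1.332 -0.545]
the job is handed in; nothing more can be done
None
```

I pressed the orange rocker fully on with the stylus tip, put the stylus back in its stand, let go, and handed the job in at about 16.7 s. No verdict was reported.

- **Press:** I pushed on the raised end until the force rose from about 2 N to 10.5 N with almost no further travel, which I took as the stop. The gripper stayed about 10 cm above the switch.
- **Rockers:** fitted to the last side picture, orange sits at about 0.56–0.60 rad, the same as green and blue, which are still on. White was only checked by eye; it is still off.
- **Stylus:** the collar touched the block at the same tool height as when I took hold of it. After release, both cameras show it upright at its starting position, with the arm clear of everything.

**Disagreements:**
- The side camera was about 2 px (2–3 mm) off from the top camera and the arm. I relied on the top and wrist cameras for position.
- At the stop the tip height worked out about 1.5 mm lower than predicted. The stylus may have slid slightly in the grip, but the collar touching the block at the same tool height as before suggests it slid little, if at all.

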